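Close the board holder on a relay board

ROBOT

A 6-joint arm with a two-finger parallel gripper is mounted at the origin on a cart in front of the work surface, level with it; the furniture and walls round the work are solid. World frame = base frame: x ahead of the robot, y to its left, z up, the work surface at z = 0. Lengths are in mm, angles in rad, forces in N, time in s.
With the tool pointing down it reaches from about 350 to 875 mm from the base axis. Payload 4.2 kg.
Tool frame: the origin (TCP) lies at the very end of the fingers, on their centre line; the grasp point (between the pads) lies 19 mm behind it; y points along the fingers, z is the direction in which the jaws open and shut, and the axes are right-handed (so a half turn about y gives the same grasp; the last joint's range is limited). The gripper opens to 85 mm and grips with 20 to 120 N. Pads are 22 mm wide; open, the fingers measure 114 mm over their backs; the gripper's body (76 mm by 85 mm) begins 54 mm behind the grasp point. The pads swing forward as they close: fully open they stand 13 mm farther back than shut.
Start: joints at [-0.982, 0.385, 0.008, 0, -1.194, -0.259], TCP at [202.424, -591.29, 231.312] pointing down, gripper open.
Joint ranges: [-3.14, 3.14], [-1.21, 2.06], [-1.07, 1.41], [-3.16, 2.05], [-2.99, -0.16], [-3.1, 3.1]. Speed limits (rad/s): [2.79, 2.79, 3.14, 3.14, 3.14, 3.14].

INTERFACE

Orientations are given as [roll, pitch, yaw] about the fixed x, y, z axes, in that order (R = Rz(yaw) Ry(pitch) Rx(roll)).
In Python, from workcell import r gives the robot as it stands.
- The arm moves only by the tool arm_command, never from a script. Its argument "rows" is text: rows parted by semicolons, each of 6 numbers parted by spaces: the shift along the tool's x, y, z normalised to -1 to 1, where 1 is 0.02 m, then the turn, a rotation vector about the tool's x, y, z normalised to -1 to 1, where 1 is 180 degrees. In form: dx dy dz ax ay az; .... A call has 1 to 12 rows; each row shifts and turns the pose as measured when the row begins, along the tool's axes as they then stand; what a row does not reach is not made up. A row lasts 1/12 s, in which the tool goes at most 41.7 mm and 7.16 degrees, less where a joint would pass 70% of its speed; a pose out of reach is approached as far as the arm can. A call with a number of a shift or a turn outside -1 to 1 is refused whole. A call with a gripper value outside its range is refused whole. "hand" is the closure, from 0 (fully open) to 1 (shut), set as the call begins (left out, the last holds). The fingers move at their own pace and stop on an object; "newtons" is the grip in N (left out, the last holds). Time passes only in rows, so rows that do not move let the fingers close. It gives the time, the measured TCP pose, the force and the opening at its end, in the units of the state.
- r.get_obs(): the state, without advancing time (a new reading comes with each control period).
- r.get_image(name): name is "scene" or "side" or "wrist"; returns a dict with "img" (480x640x3 uint8, blue, green, red), "camera_matrix" (3x3 intrinsics, pixels), "world_from_camera" (4x4, takes a point from camera to world coordinates). Camera axes: x right, y up, looking along -z (the intrinsics and any distortion apply to the point x, -y, -z); pixel columns grow to the right and rows downward; lengths in mm; the calibration is good to about 2 mm. A picture is of the moment at which its call begins. There is no depth.
- r.hand_in(): hands the job in, once; it reports no verdict.
The state is a dict: "time_s": time; "joint_positions": joint angles; "qvel": joint speeds; "joint_torque": joint torques, N m; "ee_pos": TCP position; "orientation": TCP orientation; "ft_force": force on the tool from outside, world axes, zero at the start; "moment": the same for the moment, N m; "finger_gap": opening from 0.0 (shut) to 1.0 (fully open).
Only numpy, scipy, OpenCV 4.12 (cv2) and the standard library are available. Lean on these libraries where they do the work, as an engineer would, in place of code of your own. Each camera call takes 0.05 s, during which the arm holds its last target.

TASK

The relay board lies in the open board holder, ready for soldering. Press down the pad in the middle of the sliding jaw to free its brake and, keeping it pressed, push the jaw along its rods until it is fully home against the two stop collars, so that both edges of the board sit in the jaws' grooves; then let the pad come up again so that the brake holds. Use only the fingertips, do not force the jaw while its brake is on, keep off the board, and leave the things lying around where they are.

Things in the scene. Friction and masses are not known exactly. Their poses are not given: they have to be found in the camera images.
- holder: board holder, fixed to the bench, 160 (x) by 296 (y) by 40 mm high; origin on the bench under its centre. Its y axis runs along two steel guide rods (x = +-66 mm, 25 mm up) from the fixed jaw (groove at the -y end) to the sliding jaw and a plain end block (+y end). A dark steel stop collar, 23 mm across, with a thumb screw and a white line sits on each rod, its +y face at y = -31 mm.
- stop_face (a point): point between the rods, 25 mm up, in the plane of the stop collars' faces that the jaw comes to rest against; axes as the holder's
- jaw (a joint): sliding jaw (dark bar across both rods, 160 mm wide, 68 mm deep along the rods, top 48 mm above the bench). 0 = fully open, grows as it slides along the holder's -y axis, 0.075 m = against the stop collars. When its brake is free it moves with 1 to 2 N; with the brake on it holds against about 25 to 35 N.
- pad (a joint): how far the press pad is down: 0 = up, brake on; 0.005 m = fully down. The brake shoe lets go little by little and is wholly free once the pad is 0.001 m or more down; about 5 N does that, 7.5 N takes the pad fully down (its end stop is hard), and it springs back up when let go.
- pad_top (a point): centre of the top of the press pad, 60 mm above the bench when up; axes as the holder's. The ribbed aluminium pad measures 44 (x) by 46 mm (y) and lies between two cheeks on the jaw, 50 mm apart along the holder's y, 60 mm wide, rising 14 mm above the pad; a fingertip standing on the pad pushes the jaw along by the cheek. The sides towards +-x are open.
- board_mid (a point): centre of the loose circuit board, 100 by 100 by 2 mm, half-way up its thickness, with white relays up to 26 mm high on top; lies on two white strips 30 mm above the bench between the jaws. The closing jaw pushes it the last millimetres; when closed its centre is 76 to 78 mm from the holder's centre, towards -y.
- tweezers: black tweezers, 14 by 120 by 9 mm, lying beyond the plain end block; bystander; origin under its centre
- relay_spare: small white relay, 21 by 31 by 16 mm, lying beyond the fixed jaw; bystander; origin under its centre
- stand_loupe: black stand loupe, 42 mm across, 40 mm high, beyond the fixed jaw; bystander; origin under its centre
- brush: black brush, 28 by 152 by 10 mm, on the left; bystander; origin under its centre
- screwdriver: screwdriver, 14 by 150 by 16 mm, on the right; bystander; origin under its centre
- pad_notes: block of note paper, 77 by 78 by 23 mm, on the right; bystander; origin under its centre
- reel: small component reel, 178 mm across, 12 mm thick, lying on the left; bystander; origin under its centre

How it is judged:
By the outcome, as a careful person would: the job done as asked, in the order asked, and still so for the second after the job is handed in, with the robot touching nothing.
It also fails if it takes over 38 s, if anything falls off the work surface, if the arm or the gripper's body presses on something with over 40 N, if the wrist force passes 120 N, or if a joint passes its speed limit or range.

## Working session

There is one attempt and no reset: what is moved stays moved. The work goes in short steps, Python scripts to look and compute and a tool call to move; the robot and the scene stay as the last step left them, time stands still between calls to the robot, and variables do not carry over. Pictures are saved under pics/ and viewed, and the job is handed in when it is done.

Besides the shell and the picture viewer there is one more tool, called after "Call:" as name(argument=value, ...) on one line, values as JSON. arm_command: Moves the arm, as the interface text tells. Its arguments: {"type":"object","properties":{"rows":{"type":"string"},"hand":{"type":"number"},"newtons":{"type":"number"}},"required":["rows"]}

```bash
mkdir -p pics; python3 - <<'E'
from workcell import r
import cv2,numpy as np
o=r.get_obs();print(o)
for n in("scene","side","wrist"):
    d=r.get_image(n);cv2.imwrite(f"pics/{n}0.png",d["img"]);np.savez(f"{n}0.npz",K=d["camera_matrix"],T=d["world_from_camera"]);print(n,d["camera_matrix"],d["world_from_camera"],[k for k in d])
E
```

```text
{'time_s': 0.0, 'joint_positions': array([-9.82361560e-01,  3.85518075e-01,  6.61594470e-03, -4.82886429e-04,
       -1.19400106e+00, -2.58629393e-01]), 'qvel': array([-0.00021829, -0.001654  ,  0.00042435,  0.00107261,  0.00043766,
       -0.00029553]), 'joint_torque': array([-1.34843420e-03, -3.92289627e+01,  1.88401669e+01,  4.18617994e+00,
       -4.67177946e-03, -1.32713637e-05]), 'ee_pos': array([ 202.25029806, -590.74765459,  230.24333922]), 'orientation': array([-1.56864475e+00,  1.05137495e-04,  3.29627340e-01]), 'ft_force': array([-0.53345032,  0.40995031, -0.25698434]), 'moment': array([ 0.02674561,  0.0081909 , -0.06239592]), 'finger_gap': 0.9995543268031255}
scene [[595.12589538   0.         320.80127723]
 [  0.         595.12589538 245.33600529]
 [  0.           0.           1.        ]] [[-5.06640301e-01  5.94240230e-01 -6.24655229e-01 -6.14308701e+02]
 [-8.62018128e-01 -3.62172679e-01  3.54620497e-01  7.23487645e+02]
 [-1.55032920e-02  7.18129166e-01  6.95737126e-01  1.41590534e+03]
 [ 0.00000000e+00  0.00000000e+00  0.00000000e+00  1.00000000e+00]] ['img', 'camera_ma
[... 222 characters left out ...]
+02]
 [-3.42525291e-01 -5.04772473e-01  7.92389535e-01  1.19450952e+03]
 [ 2.55263903e-02  8.38097055e-01  5.44923599e-01  8.69322075e+02]
 [ 0.00000000e+00  0.00000000e+00  0.00000000e+00  1.00000000e+00]] ['img', 'camera_matrix', 'world_from_camera']
wrist [[347.00594575   0.         318.37110016]
 [  0.         347.00594575 237.5406404 ]
 [  0.           0.           1.        ]] [[-3.23894051e-01 -8.97721705e-01 -2.98644244e-01  1.25467283e+02]
 [ 9.46087797e-01 -3.06249865e-01 -1.05493606e-01 -6.18216919e+02]
 [ 3.24414050e-03 -3.16712426e-01  9.48516059e-01  3.74218917e+02]
 [ 0.00000000e+00  0.00000000e+00  0.00000000e+00  1.00000000e+00]] ['img', 'camera_matrix', 'world_from_camera']
```

View pics/scene0.png

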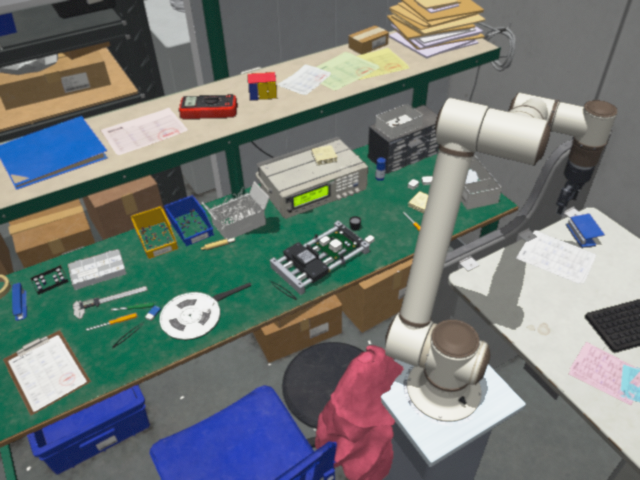

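View pics/side0.png

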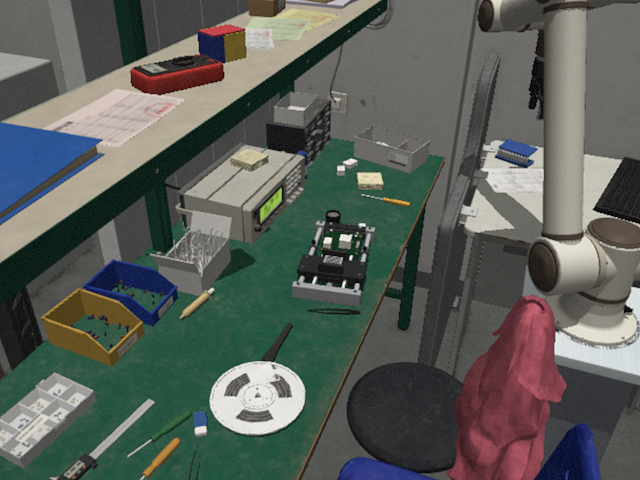

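View pics/wrist0.png

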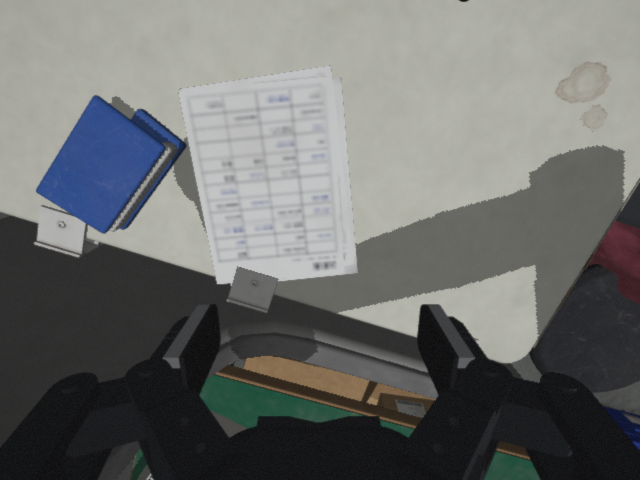

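The holder is near (320,255) in the scene view and (335,262) in the side view, with the sliding jaw towards the end block. I'll enlarge both.

```bash
python3 - <<'E'
import cv2
a=cv2.imread("pics/scene0.png")[205:305,255:395];cv2.imwrite("pics/sc_z.png",cv2.resize(a,None,fx=5.6,fy=5.6,interpolation=cv2.INTER_CUBIC))
a=cv2.imread("pics/side0.png")[205:320,280:385];cv2.imwrite("pics/si_z.png",cv2.resize(a,None,fx=5,fy=5,interpolation=cv2.INTER_CUBIC))
E
```

```text
(no output)
```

View pics/sc_z.png

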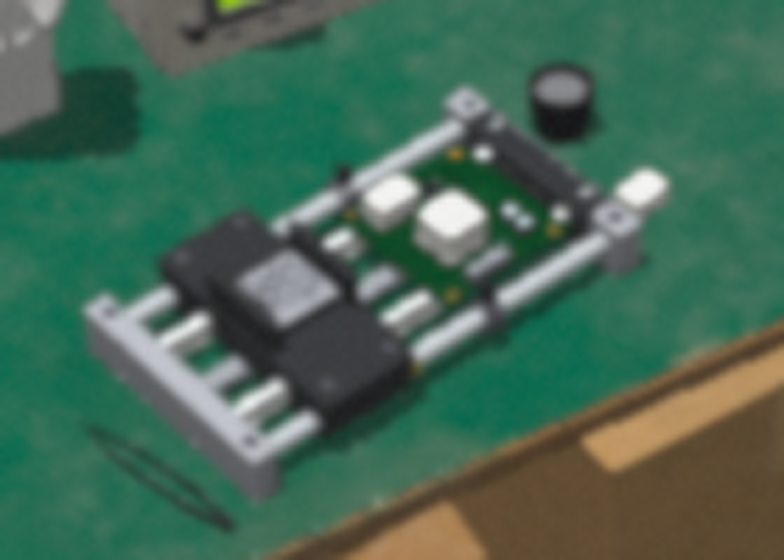

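View pics/si_z.png

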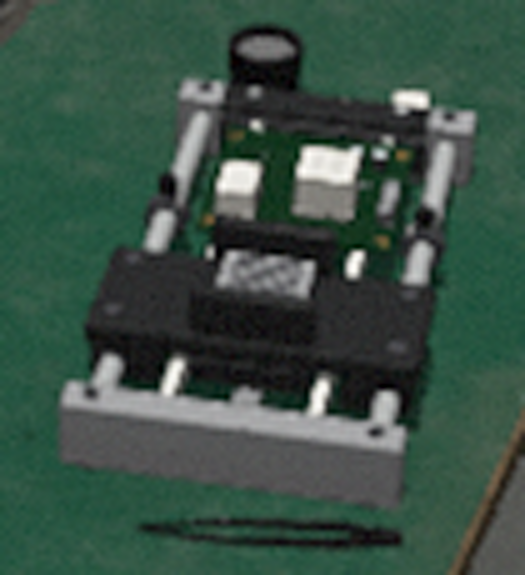

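```bash
cat > h.py <<'E'
import numpy as np
def ray(n,u,v):
    d=np.load(n+".npz");K,T=d["K"],d["T"]
    c=np.array([(u-K[0,2])/K[0,0],-(v-K[1,2])/K[1,1],-1]);return T[:3,3],T[:3,:3]@c
def atz(n,u,v,z):
    o,c=ray(n,u,v);return (o+c*(z-o[2])/c[2])
def proj(n,p):
    d=np.load(n+".npz");K,T=d["K"],d["T"]
    c=T[:3,:3].T@(np.asarray(p,float)-T[:3,3]);return K[0,0]*c[0]/-c[2]+K[0,2],K[1,2]+K[1,1]*c[1]/c[2]
def tri(a,b):
    A=[];B=[]
    (o1,d1),(o2,d2)=ray(*a),ray(*b)
    s=np.linalg.lstsq(np.c_[d1,-d2],o2-o1,rcond=None)[0]
    p,q=o1+s[0]*d1,o2+s[1]*d2
    return (p+q)/2,np.linalg.norm(p-q)
E
python3 - <<'E'
from h import *
np.set_printoptions(precision=1,suppress=True)
S=lambda u,v:(255+u/5.6,205+v/5.6)
D=lambda u,v:(280+u/5,205+v/5)
for n,a,b,z in(("pad",(290,287),(267,272),60),("endL",(112,312),(97,393),40),("endR",(250,440),(376,432),40),("fixL",(467,103),(204,88),40),("fixR",(616,217),(452,117),40)):
    print(n,atz("scene0",*S(*a),z),atz("side0",*D(*b),z),*tri(("scene0",*S(*a)),("side0",*D(*b))))
E
```

```text
pad [583.   96.4  60. ] [586.1  92.2  60. ] [584.   95.9  61.2] 3.2862443779646044
endL [636.5 185.3  40. ] [635.5 186.1  40. ] [635.9 185.6  40. ] 0.8944314087607008
endR [507.6 165.4  40. ] [507.4 165.8  40. ] [507.6 165.4  39.9] 0.30684710283392913
fixL [683.3 -84.8  40. ] [682.9 -85.   40. ] [682.8 -84.6  40.3] 0.20248119339746282
fixR [ 551.  -107.2   40. ] [ 550.9 -107.6   40. ] [ 550.8 -107.1   40.3] 0.015686247622808697
```

```bash
python3 - <<'E'
import cv2
from h import *
a=cv2.imread("pics/scene0.png")[60:310,390:640];cv2.imwrite("pics/sc_y.png",cv2.resize(a,(600,600),interpolation=cv2.INTER_CUBIC))
a=cv2.imread("pics/side0.png")[0:420,340:640];cv2.imwrite("pics/si_y.png",cv2.resize(a,None,fx=1.42,fy=1.42,interpolation=cv2.INTER_CUBIC))
# jaw outline
c=np.array([594.3,39.8]);ex=np.array([.9865,.1638]);ey=np.array([-.1638,.9865])
w=lambda x,y,z:np.r_[c+ex*x+ey*y,z]
for n,f,x0,y0,cw,ch in(("scene",6,255,205,130,100),("side",5,280,205,115,115)):
    im=cv2.imread(f"pics/{n}0.png")[y0:y0+ch,x0:x0+cw];im=cv2.resize(im,None,fx=f,fy=f,interpolation=cv2.INTER_CUBIC)
    def P(p):u,v=proj(n+"0",p);return int((u-x0+.5)*f),int((v-y0+.5)*f)
    def rect(x1,x2,y1,y2,z,col):cv2.polylines(im,[np.array([P(w(*q,z)) for q in((x1,y1),(x2,y1),(x2,y2),(x1,y2))])],True,col,1)
    rect(-80,80,44,112,48,(0,0,255));rect(-80,80,-148,148,40,(0,255,255));rect(-22,22,55,101,60,(255,0,255))
    rect(-80,80,-31,-31.5,25,(255,255,0))
    cv2.imwrite(f"pics/{n}_ov.png",im)
E
```

```text
(no output)
```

View pics/scene_ov.png

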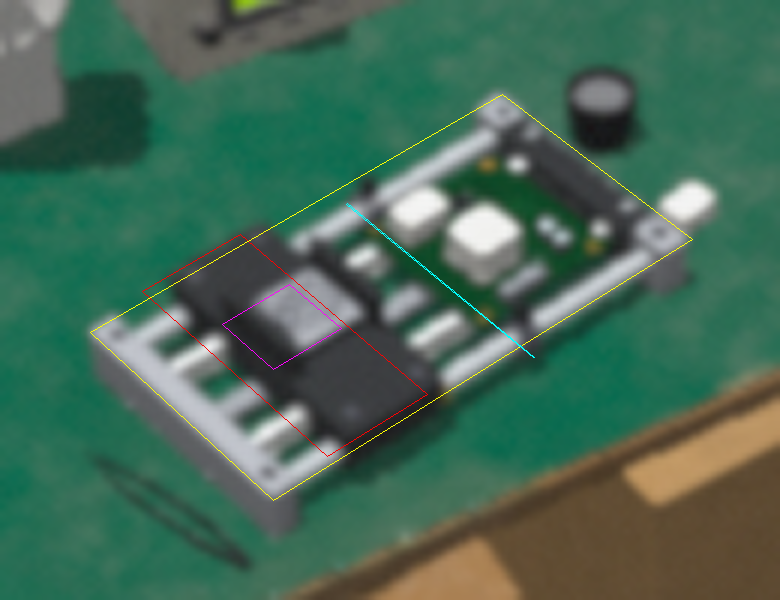

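View pics/side_ov.png

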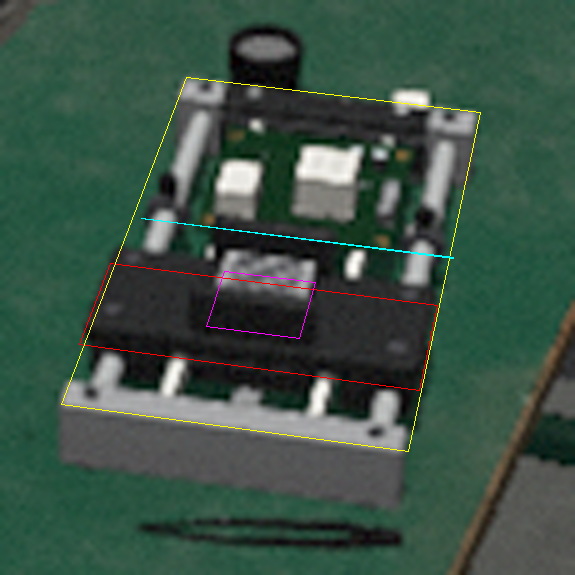

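View pics/sc_y.png

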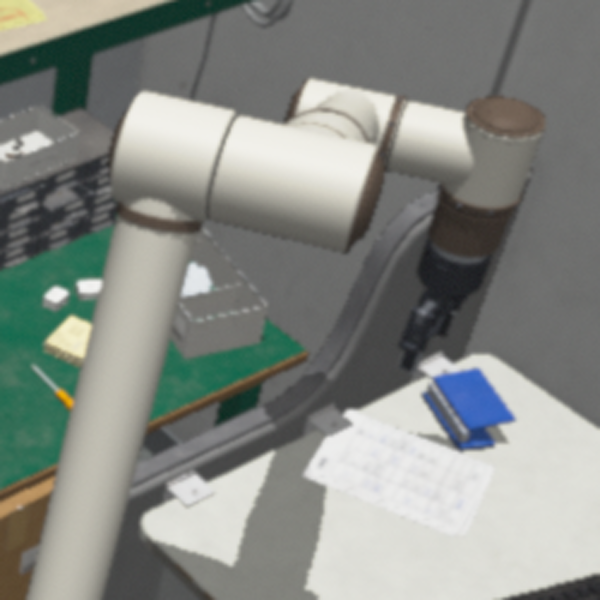

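View pics/si_y.png

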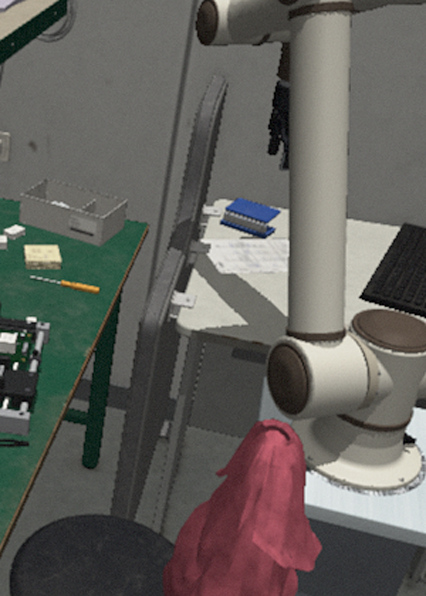

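```bash
python3 - <<'E'
from h import *
np.set_printoptions(precision=1,suppress=True)
Y=lambda u,v:("scene0",390+u/2.4,60+v/2.4)
Z=lambda u,v:("side0",340+u/1.42,v/1.42)
for a,b in(((430,195),(218,80)),((325,375),(190,250)),((325,375),(180,270)),((380,270),(208,140)),((210,440),(150,330))):
    print(tri(Y(*a),Z(*b)))
for z in (0,100,200,300,400):print(z,atz(*Y(430,195),z),atz(*Y(325,375),z),atz(*Y(210,440),z))
c=np.array([594.3,39.8]);ex=np.array([.9865,.1638]);ey=np.array([-.1638,.9865])
# jaw/pad pixel reads from overlays
for nm,p,z in(("padS",(255+309/6-.5,205+307/6-.5),60),("jawFR",(255+436/6-.5,205+372/6-.5),48)):
    q=atz("scene0",*p,z)[:2]-c;print(nm,q@ex,q@ey)
for nm,p,z in(("padSide",(280+267/5-.5,205+272/5-.5),60),("jawFL",(280+122/5-.5,205+250/5-.5),48),("jawFR",(280+436/5-.5,205+290/5-.5),48),("jawBL",(280+88/5-.5,205+330/5-.5),48),("jawBR",(280+430/5,205+350/5),48),("collarL",(280+163/5,205+207/5),25)):
    q=atz("side0",*p,z)[:2]-c;print(nm,q@ex,q@ey)
E
```

```text
(array([ 351. , -721.9,  351.8]), np.float64(16.716486121501458))
(array([ 363.6, -656.2,    7.4]), np.float64(64.63292274731309))
(array([ 389.3, -697.7,  -53.6]), np.float64(98.66652283843227))
(array([ 350.8, -672.2,  240.3]), np.float64(0.5637262122007769))
(array([ 420.3, -513. , -124. ]), np.float64(101.10573963852285))
0 [  655.6 -1186.2     0. ] [ 405.2 -698.2    0. ] [ 387.1 -459.8    0. ]
100 [  565.9 -1051.4   100. ] [ 333.2 -597.8  100. ] [ 316.4 -376.2  100. ]
200 [ 476.2 -916.5  200. ] [ 261.2 -497.4  200. ] [ 245.7 -292.6  200. ]
300 [ 386.5 -781.6  300. ] [ 189.2 -397.   300. ] [ 174.9 -209.1  300. ]
400 [ 296.8 -646.7  400. ] [ 117.2 -296.6  400. ] [ 104.2 -125.5  400. ]
padS 1.8865651979287341 57.957888695992295
jawFR -70.5658767753708 30.20686582211238
padSide 2.0290736477207476 51.225143904871814
jawFL 77.01135403022518 31.331691810106943
jawFR -77.54996870063184 31.19875952036752
jawBL 78.62858179847919 99.60294569287406
jawBR -82.18488074103186 81.86058266036112
collarL 69.82259707864687 -42.07725531288488
```

Call:
arm_command(rows="0 -1 0 0 0.0265 0; 0 -1 0 0 0.0265 0; 0 -1 0 0 0 0; 0 -1 0 0 0 0; 0 -1 0 0 0 0; 0 -1 0 0 0 0", hand=1, newtons=20)

```text
time_s: 0.65
ee_pos: [201.2, -587.9, 345.3]
orientation: [-1.549, 0.006, 0.154]
ft_force: [0.4, -0.0, 0.0]
finger_gap: 0.139
```

Call:
arm_command(rows="0.78 0 1 0 0 0; 0.78 0 1 0 0 0; 0.78 0 1 0 0 0; 0.78 0 1 0 0 0; 0.78 0 1 0 0 0; 0.78 0 1 0 0 0; 0.78 0 1 0 0 0; 0.78 0 1 0 0 0; 0.78 0 1 0 0 0; 0.78 0 1 0 0 0; 0.78 0 1 0 0 0; 0.78 0 1 0 0 0")

```text
time_s: 1.65
ee_pos: [353.1, -314.7, 349.0]
orientation: [-1.551, 0.006, 0.144]
ft_force: [-0.2, -0.7, -0.6]
finger_gap: 0.001
```

Call:
arm_command(rows="0.74 0 1 0 0 0; 0.74 0 1 0 0 0; 0.74 0 1 0 0 0; 0.74 0 1 0 0 0; 0.74 0 1 0 0 0; 0.74 0 1 0 0 0; 0.74 0 1 0 0 0; 0.74 0 1 0 0 0; 0.74 0 1 0 0 0; 0.74 0 1 0 0 0; 0.74 0 1 0 0 0; 0.74 0 1 0 0 0")

```text
time_s: 2.65
ee_pos: [496.4, -35.9, 350.8]
orientation: [-1.548, 0.01, 0.145]
ft_force: [0.0, 0.2, -0.3]
finger_gap: -0.002
```

Call:
arm_command(rows="0.4 0.8 1 0 0 0; 0.4 0.8 1 0 0 0; 0.4 0.8 1 0 0 0; 0.4 0.8 0.8 0 0 0; 0.4 0.8 0.8 0 0 0; 0 0.8 0.8 0 0 0; 0 0.6 0.5 0 0 0; 0 0.4 0 0 0 0; 0 0 0 0 0 0")

```text
time_s: 3.4
ee_pos: [519.0, 99.6, 229.8]
orientation: [-1.549, 0.012, 0.15]
ft_force: [-0.8, 0.5, 0.4]
finger_gap: 0.002
```

```bash
python3 - <<'E'
from workcell import r
import cv2,numpy as np
d=r.get_image("wrist");cv2.imwrite("pics/w1.png",d["img"]);np.savez("w1.npz",K=d["camera_matrix"],T=d["world_from_camera"])
o=r.get_obs();print(o["ee_pos"],o["orientation"],o["ft_force"],o["time_s"])
E
```

```text
[519.54573117  99.45375889 230.75306622] [-1.54862453  0.0103804   0.15006564] [0.444999   0.25794418 0.43193411] 3.45
```

View pics/w1.png

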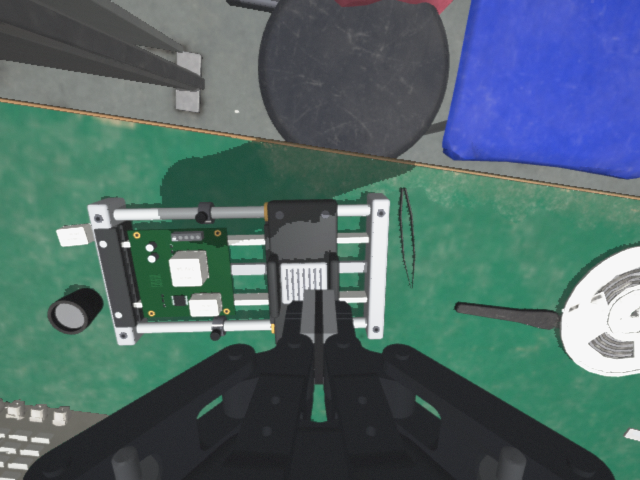

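The wrist view shows the whole holder: pad left/right edges near columns 281/328, collars near (204,215) and (217,330). The fingertips hide the pad's lower end.

```bash
python3 - <<'E'
import cv2
a=cv2.imread("pics/w1.png")[185:350,190:400];cv2.imwrite("pics/w1z.png",cv2.resize(a,None,fx=3.6,fy=3.6,interpolation=cv2.INTER_CUBIC))
E
```

```text
(no output)
```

View pics/w1z.png

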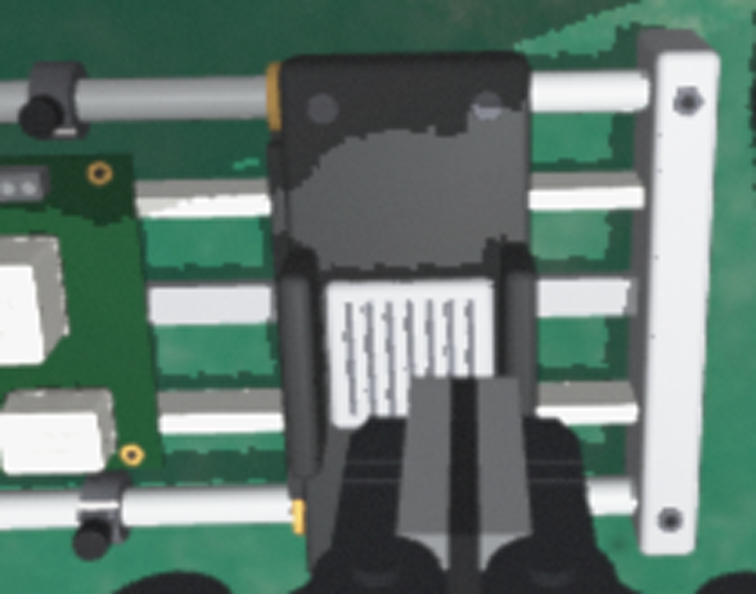

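```bash
python3 - <<'E'
from h import *
np.set_printoptions(precision=1,suppress=True)
W=lambda u,v,z:atz("w1",190+u/3.6-.4,185+v/3.6-.4,z)
pts={k:W(*v) for k,v in dict(endA=(687,101,40),endB=(669,520,40),pA=(325,283,60),pB=(493,280,60),pC=(332,428,60),collA=(84,75,36),collB=(128,480,36),bushA=(266,95,25),bushB=(291,515,25),jawA=(283,60,48),jawAb=(528,58,48),chA=(285,280,74),chA2=(310,280,74),tip=(464,380,231)).items()}
K=lambda u,v,z:atz("w1",u,v,z)
pts["fixA"]=K(98,216.5,40);pts["fixB"]=K(124,337,40)
e=(pts["endA"]+pts["endB"])/2;f=(pts["fixA"]+pts["fixB"])/2
ey=(e-f)/np.linalg.norm(e-f);ex=np.array([ey[1],-ey[0],0]);c=(e+f)/2
print(np.linalg.norm(e-f),np.arctan2(ex[1],ex[0]),c)
for k,v in pts.items():print(k,v,(v-c)@ex,(v-c)@ey)
E
```

```text
277.3175511619979 0.16497950969654424 [599.6  38.8  40. ]
endA [511.3 164.8  40. ] -66.40624931907477 138.7892298404447
endB [642.4 186.3  40. ] 66.40624931907489 138.52832132155325
pA [570.8  73.   60. ] -22.825168615486156 38.47350342558944
pB [563.5 117.8  60. ] -22.600043078607076 83.90876029813778
pC [614.  80.  60.] 21.00426953945963 38.30669821036345
collA [528.9  -0.3  36. ] -76.15296303241387 -26.971307797651853
collB [653.4  20.2  36. ] 50.02742054424493 -27.114888942343207
bushA [530.1  48.4  25. ] -66.92875094417631 20.900754331740597
bushB [666.   70.3  25. ] 70.63926169471914 20.20726272185377
jawA [514.2  54.2  48. ] -81.74253594722606 29.245310502848902
jawAb [504.2 118.4  48. ] -81.00594045441711 94.21619816415064
chA [565.6  63.2  74. ] -29.52984900734657 29.653882342298083
chA2 [564.7  69.5  74. ] -29.374746015280788 36.07947511022835
tip [510.8  97.8 231. ] -77.86605678478577 72.8205224860543
fixA [ 555.1 -109.2   40. ] -68.21872016205732 -138.69468805137436
fixB [689.7 -86.8  40. ] 68.21872016205721 -138.62286311062363
```

Call:
arm_command(rows="0.68 0 -0.1 -0.007 -0.0048 0; 0.68 0 -0.1 0 0 0; 0.68 0 -0.1 0 0 0; 0.68 0.5 -0.1 0 0 0; 0.6 0.9 -0.1 0 0 0; 0 0.9 0 0 0 0; 0 0.9 0 0 0 0; 0 0.9 0 0 0 0; 0 0.9 0 0 0 0; 0 0.5 0 0 0 0; 0 0 0 0 0 0")

```text
time_s: 4.37
ee_pos: [606.8, 92.7, 129.2]
orientation: [-1.578, -0.019, 0.163]
ft_force: [0.1, -0.9, 0.3]
finger_gap: 0.003
```

```bash
cat > look.py <<'E'
import sys,cv2,numpy as np
from workcell import r
t=sys.argv[1]
for n in sys.argv[2:]:
    d=r.get_image(n);im=d["img"]
    np.savez(f"{n}{t}.npz",K=d["camera_matrix"],T=d["world_from_camera"])
    c={"scene":(205,305,255,395,5.6),"side":(195,325,270,395,4.6),"wrist":(0,480,0,640,1)}[n]
    im=im[c[0]:c[1],c[2]:c[3]];cv2.imwrite(f"pics/{n}{t}.png",cv2.resize(im,None,fx=c[4],fy=c[4],interpolation=cv2.INTER_CUBIC))
o=r.get_obs();print(o["ee_pos"],o["orientation"],o["ft_force"],o["time_s"])
E
python3 look.py 2 wrist side
```

```text
[607.79042122  93.28704111 131.39300495] [-1.5773532  -0.02256153  0.16390984] [ 0.19179879 -0.65380482 -0.76684929] 4.4667
```

View pics/wrist2.png

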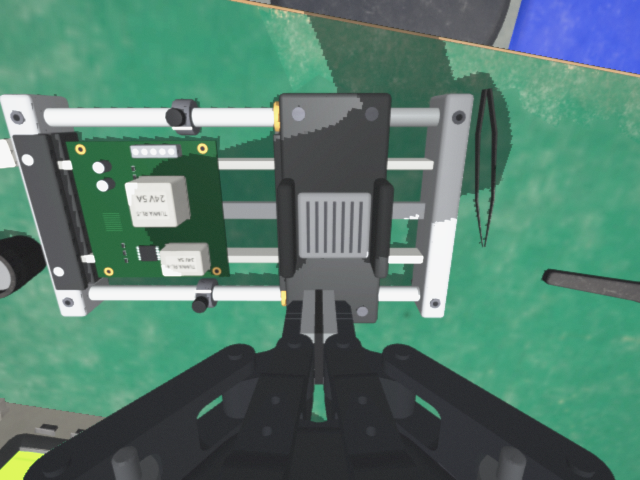

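View pics/side2.png

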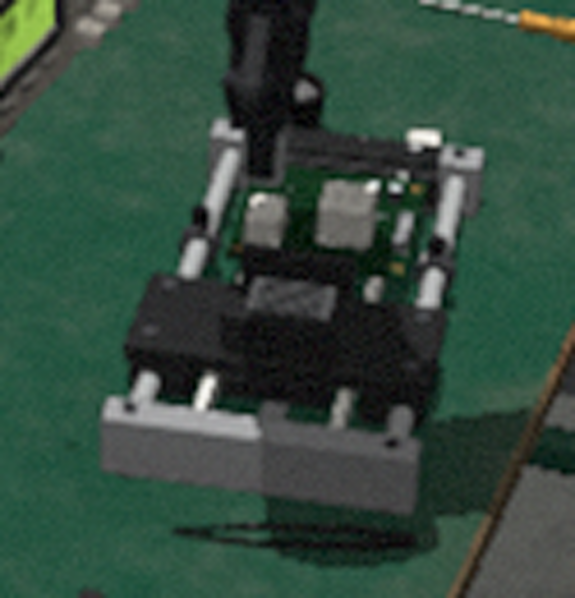

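```bash
python3 - <<'E'
from h import *
print(proj("wrist2",[607.8,93.3,131.4]))
for p in((299,193),(370,193),(299,257),(370,257),(334.5,225)):print(atz("wrist2",*p,60))
E
```

```text
(np.float64(320.4711661528466), np.float64(309.6242128949562))
[571.24458396  73.71515519  60.        ]
[564.04740155 117.02113911  60.        ]
[613.68803154  79.90163371  60.        ]
[605.95551539 126.09053627  60.        ]
[588.04998715  99.0728555   60.        ]
```

Call:
arm_command(rows="-0.45 0 0.2 0 0 0.006; -0.4 0 0.2 0 0 0; 0 0 0 0 0 0; 0 0.5 0 0 0 0; 0 0.5 0 0 0 0; 0 0.5 0 0 0 0; 0 0 0 0 0 0; 0 0 0 0 0 0")

```text
time_s: 5.13
ee_pos: [590.8, 100.0, 104.3]
orientation: [-1.576, -0.013, 0.166]
ft_force: [-0.0, 0.4, 0.6]
finger_gap: -0.004
```

```bash
python3 look.py 3 wrist
```

```text
[590.51771144  99.90794417 103.96862001] [-1.57568585 -0.01175566  0.16534967] [-0.57804042 -1.05279651 -0.5958211 ] 5.1833
```

Call:
arm_command(rows="-0.2 0 0 0 0 0.004; 0 0.5 0 0 0 0; 0 0.5 0 0 0 0; 0 0.3 0 0 0 0; 0 0 0 0 0 0; 0 0 0 0 0 0")

```text
time_s: 5.68
ee_pos: [586.4, 98.8, 74.7]
orientation: [-1.576, 0.003, 0.165]
ft_force: [-0.2, -0.5, -0.1]
finger_gap: 0.002
```

```bash
python3 look.py 4 wrist side
```

```text
[586.52376886  98.8766423   75.07167918] [-1.57575254  0.00215003  0.16482401] [ 0.03590724 -0.81035166  0.23026502] 5.7833
```

View pics/wrist4.png

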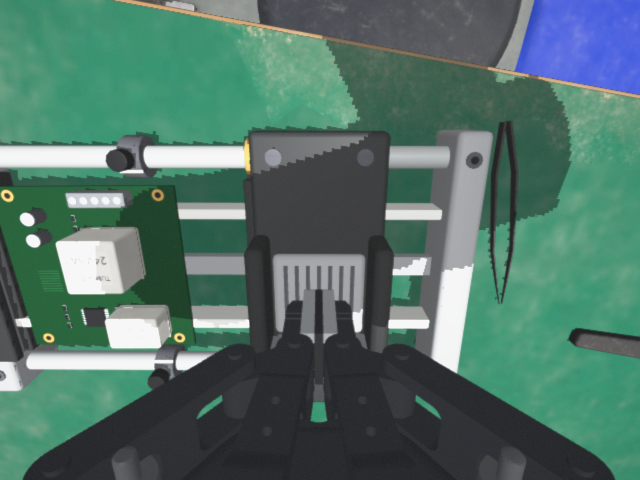

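View pics/side4.png

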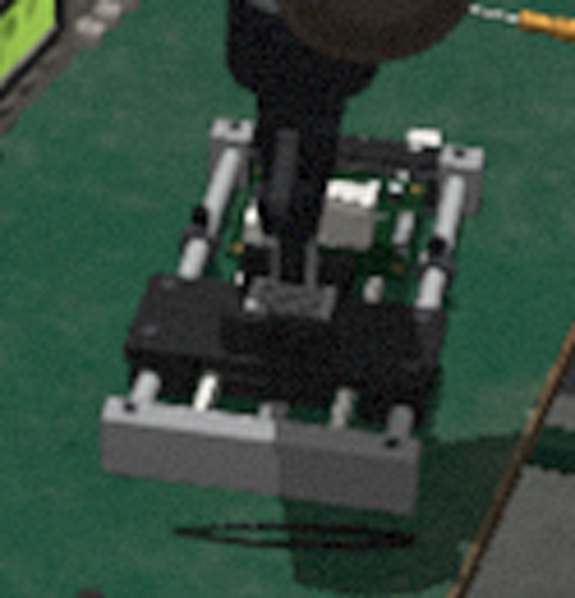

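Call:
arm_command(rows="0 0.35 0 0 0 0; 0 0.25 0 0 0 0; 0 0.1 0 0 0 0; 0 0 0 0 0 0")

```text
time_s: 6.12
ee_pos: [587.2, 99.1, 60.7]
orientation: [-1.575, -0.0, 0.165]
ft_force: [-0.0, -0.8, -0.6]
finger_gap: -0.003
```

Call:
arm_command(rows="0 0.1 0 0 0 0; 0 0.1 0 0 0 0; 0 0.1 0 0 0 0")

```text
time_s: 6.37
ee_pos: [587.5, 99.2, 56.4]
orientation: [-1.576, -0.001, 0.166]
ft_force: [-2.6, 0.5, 6.4]
finger_gap: 0.001
```

Call:
arm_command(rows="0 0.08 0 0 0 0; 0 0.06 0 0 0 0")

```text
time_s: 6.53
ee_pos: [587.5, 99.2, 55.6]
orientation: [-1.576, -0.001, 0.167]
ft_force: [-3.5, 0.5, 6.9]
finger_gap: -0.0
```

Call:
arm_command(rows="0 0.05 -0.15 0 0 0; 0 0.05 -0.15 0 0 0; 0 0.05 -0.15 0 0 0; 0 0.05 -0.15 0 0 0")

```text
time_s: 6.87
ee_pos: [589.4, 88.1, 56.5]
orientation: [-1.576, -0.003, 0.17]
ft_force: [-2.3, 0.9, 6.3]
finger_gap: -0.001
```

Call:
arm_command(rows="0 0.09 -0.15 0 0 0; 0 0.09 -0.15 0 0 0; 0 0.09 -0.15 0 0 0; 0 0.09 -0.15 0 0 0")

```text
time_s: 7.2
ee_pos: [591.4, 76.1, 55.0]
orientation: [-1.577, -0.004, 0.172]
ft_force: [-3.7, -0.0, 13.0]
finger_gap: -0.003
```

```bash
python3 look.py 5 wrist
```

```text
[591.45588081  75.58730512  55.09079956] [-1.57720865 -0.00425276  0.17124519] [-3.53875031 -1.57067175  9.5136844 ] 7.25
```

View pics/wrist5.png

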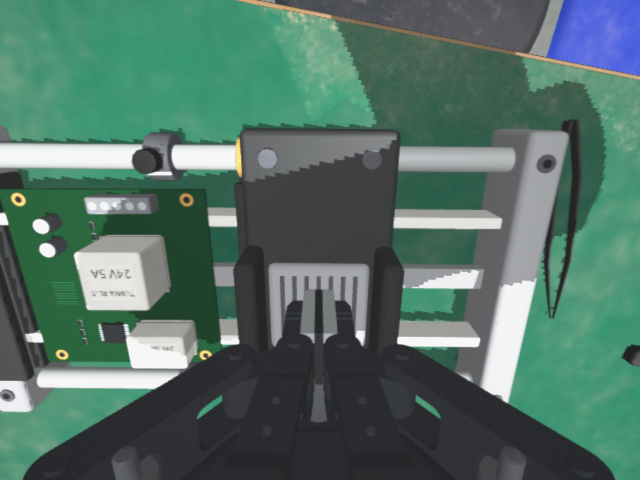

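Call:
arm_command(rows="0 0.07 -0.15 0 0 0; 0 0.07 -0.15 0 0 0; 0 0.07 -0.15 0 0 0; 0 0.07 -0.15 0 0 0; 0 0.07 -0.15 0 0 0; 0 0.07 -0.15 0 0 0")

```text
time_s: 7.75
ee_pos: [594.4, 57.7, 55.2]
orientation: [-1.578, -0.007, 0.174]
ft_force: [-3.0, -0.2, 7.4]
finger_gap: 0.001
```

```bash
python3 look.py 6 wrist side
```

```text
[594.51211421  57.26743497  55.26849811] [-1.57833411 -0.00667273  0.17376905] [-2.78758859 -2.18535008  7.62864818] 7.85
```

View pics/wrist6.png

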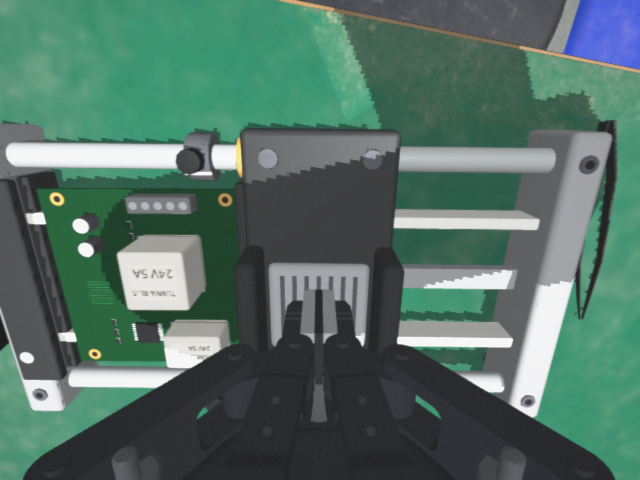

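Call:
arm_command(rows="0 0.08 -0.15 0 0 0; 0 0.08 -0.15 0 0 0; 0 0.08 -0.12 0 0 0; 0 0.08 -0.1 0 0 0")

```text
time_s: 8.18
ee_pos: [596.1, 47.4, 55.1]
orientation: [-1.579, -0.008, 0.176]
ft_force: [-4.1, 1.7, 8.8]
finger_gap: -0.0
```

Call:
arm_command(rows="0 0.08 -0.1 0 0 0; 0 0.08 -0.1 0 0 0")

```text
time_s: 8.35
ee_pos: [597.5, 44.8, 55.1]
orientation: [-1.577, -0.012, 0.176]
ft_force: [-2.6, 4.4, 8.0]
finger_gap: 0.002
```

```bash
python3 look.py 7 wrist
```

```text
[597.59386617  44.62058138  55.16045699] [-1.57710424 -0.01180392  0.17632421] [-3.08110945  2.10058101  7.69033895] 8.4
```

View pics/wrist7.png

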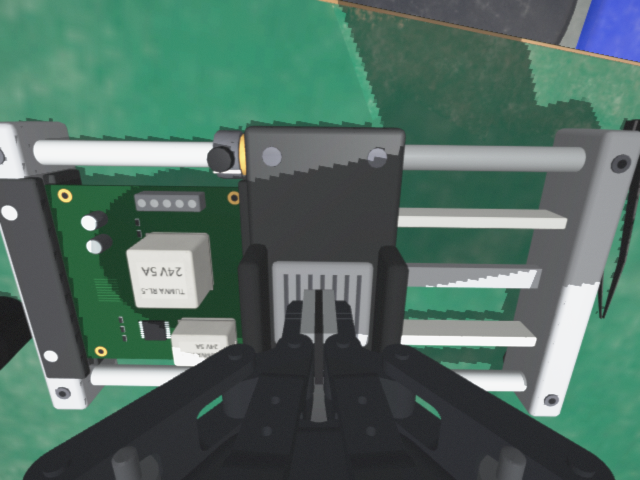

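Call:
arm_command(rows="0 0.08 -0.15 0 0 0; 0 0.08 -0.15 0 0 0; 0 0.08 -0.15 0 0 0")

```text
time_s: 8.65
ee_pos: [601.5, 39.3, 55.3]
orientation: [-1.574, -0.02, 0.179]
ft_force: [-4.3, 4.4, 7.1]
finger_gap: -0.0
```

Call:
arm_command(rows="0 0.08 -0.15 0 0 0; 0 0.08 -0.15 0 0 0")

```text
time_s: 8.82
ee_pos: [604.0, 35.8, 55.3]
orientation: [-1.572, -0.026, 0.18]
ft_force: [-5.8, 8.1, 7.4]
finger_gap: -0.001
```

```bash
python3 look.py 8 wrist side
```

```text
[603.99877067  35.83993351  55.3280867 ] [-1.57170664 -0.0256418   0.17967232] [-4.10002191  5.07353006  6.97700711] 8.9167
```

View pics/wrist8.png

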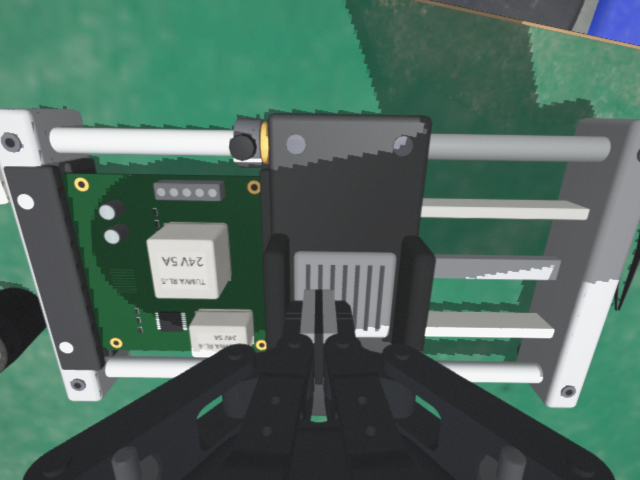

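View pics/side8.png

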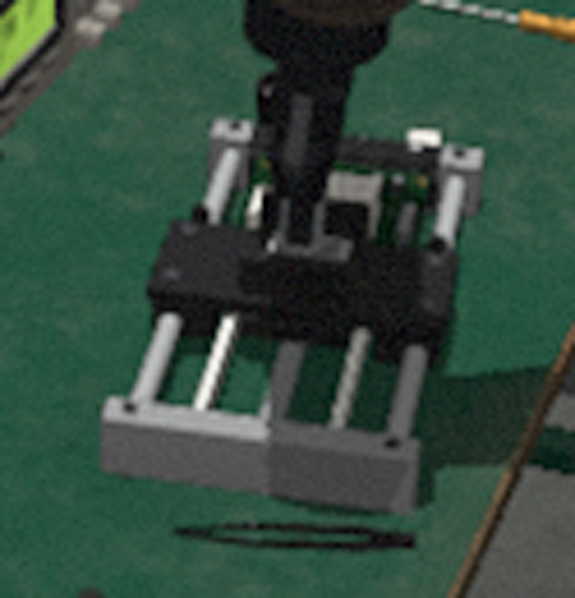

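Call:
arm_command(rows="-0.12 0.08 -0.15 0 0 0.003; -0.12 0.08 -0.15 0 0 0.003; -0.1 0.08 -0.15 0 0 0")

```text
time_s: 9.17
ee_pos: [603.9, 35.7, 55.4]
orientation: [-1.561, -0.025, 0.181]
ft_force: [-4.1, 10.5, 8.5]
finger_gap: -0.002
```

Call:
arm_command(rows="-0.08 0.08 -0.2 0 0 0; -0.05 0.08 -0.25 0 0 0")

```text
time_s: 9.33
ee_pos: [604.1, 35.5, 55.5]
orientation: [-1.551, -0.033, 0.182]
ft_force: [-9.9, 23.3, 11.7]
finger_gap: 0.001
```

```bash
python3 look.py 9 wrist
```

```text
[604.06390122  35.64579031  55.54300696] [-1.5507571  -0.03337663  0.18183518] [-7.84400182 18.68762937  9.74012133] 9.3833
```

View pics/wrist9.png

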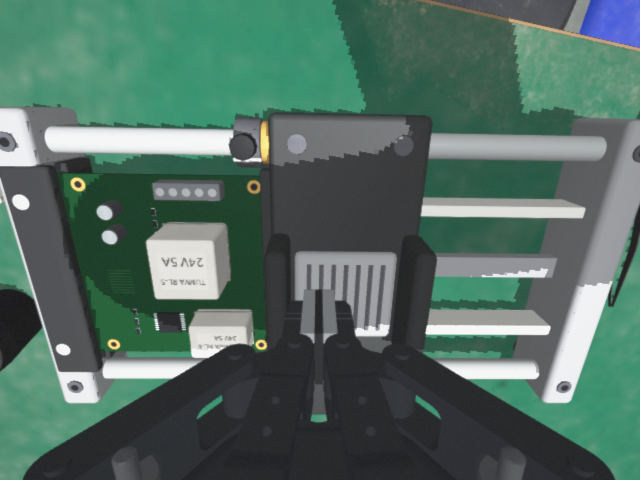

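Call:
arm_command(rows="0 0.07 -0.06 0 0 0; 0 0.07 -0.05 0 0 0; 0 0.07 -0.04 0 0 0")

```text
time_s: 9.63
ee_pos: [603.9, 36.6, 55.6]
orientation: [-1.549, -0.034, 0.187]
ft_force: [-2.5, 0.5, 7.8]
finger_gap: -0.002
```

Call:
arm_command(rows="0 0.07 -0.1 0 0 0; 0 0.07 -0.12 0 0 0")

```text
time_s: 9.8
ee_pos: [604.0, 36.0, 55.6]
orientation: [-1.545, -0.036, 0.187]
ft_force: [-8.2, 13.5, 10.7]
finger_gap: 0.0
```

Firm again at the same place. Now I'll ease the side push and lift straight up.

Call:
arm_command(rows="0 0.06 -0.08 0 0 0; 0 0.03 -0.06 0 0 0; 0 -0.05 -0.04 0 0 0; 0 -0.12 -0.02 0 0 0; 0 -0.2 0 0 0 0; 0 -0.3 0 0 0 0")

```text
time_s: 10.3
ee_pos: [603.3, 35.5, 69.6]
orientation: [-1.542, -0.036, 0.189]
ft_force: [-0.4, 0.3, -1.0]
finger_gap: 0.002
```

```bash
python3 look.py 10 wrist
```

```text
[604.20783322  35.53769819  71.16116118] [-1.54168698 -0.03872032  0.1890188 ] [ 0.58482798 -0.30126396  0.23140734] 10.35
```

View pics/wrist10.png

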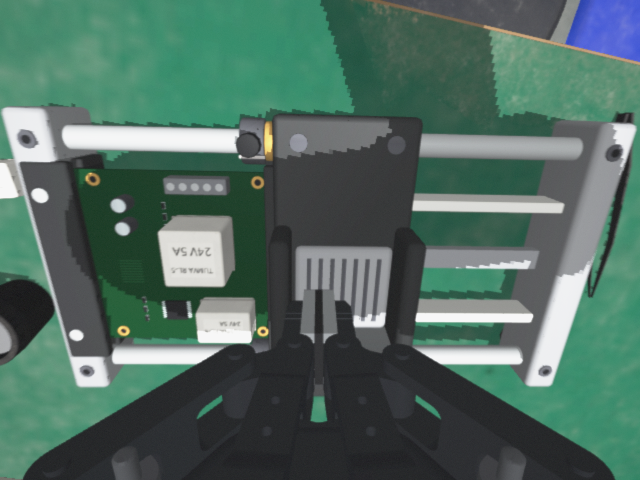

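Free of contact. Raise straight up and inspect.

Call:
arm_command(rows="-0.1 -0.5 0.05 0 0 0.008; -0.1 -0.8 0 0 0 0; -0.3 -1 0 0 0 0; -0.5 -1 0 0 0 0; -0.7 -1 0 0 0 0; -0.7 -1 0 0 0 0; -0.5 -0.6 0 0 0 0; -0.3 0 0 0 0 0; 0 0 0 0 0 0; 0 0 0 0 0 0")

```text
time_s: 11.18
ee_pos: [538.8, 15.4, 193.7]
orientation: [-1.546, -0.013, 0.185]
ft_force: [0.2, 0.4, 0.2]
finger_gap: 0.001
```

```bash
python3 look.py 11 wrist side scene; python3 - <<'E'
import cv2
a=cv2.imread("pics/wrist11.png")[140:380,120:460];cv2.imwrite("pics/w11z.png",cv2.resize(a,None,fx=2.3,fy=2.3,interpolation=cv2.INTER_CUBIC))
E
```

```text
[538.78831835  15.60252654 192.64588851] [-1.5457586  -0.01085377  0.1851548 ] [-0.62168576 -0.13520814  1.42366653] 11.3333
```

View pics/wrist11.png

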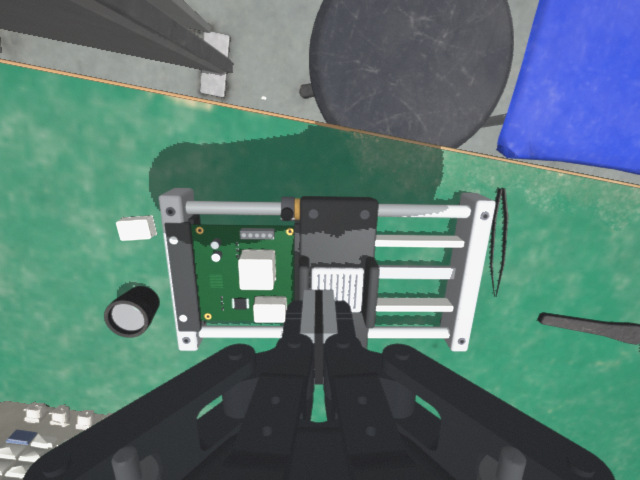

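View pics/w11z.png

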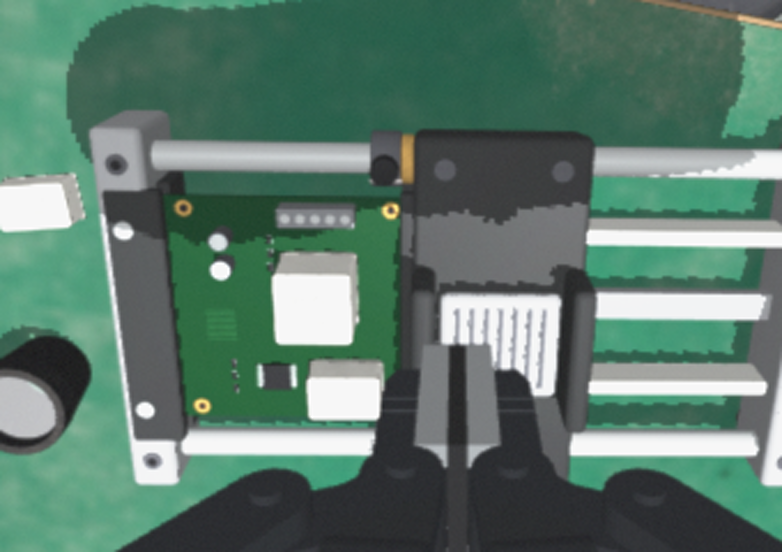

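View pics/scene11.png

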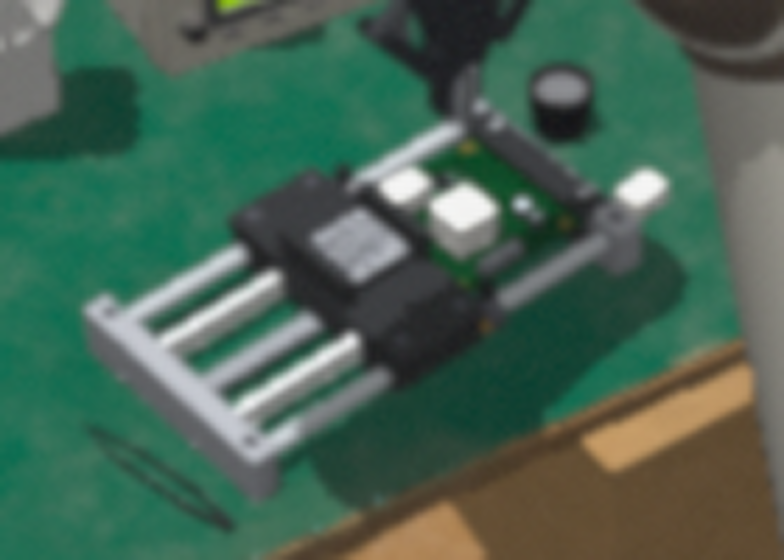

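Call:
arm_command(rows="-1 -1 0 0 0 0; -1 -1 0 0 0 0; -1 -0.5 0 0 0 0; -0.8 0 0 0 0 0; 0 0 0 0 0 0; 0 0 0 0 0 0")

```text
time_s: 11.83
ee_pos: [462.6, 0.2, 236.9]
orientation: [-1.548, 0.003, 0.185]
ft_force: [0.8, 0.4, 0.4]
finger_gap: -0.003
```

```bash
python3 look.py 12 wrist; python3 - <<'E'
import cv2
a=cv2.imread("pics/wrist12.png")[190:360,140:480];cv2.imwrite("pics/w12z.png",cv2.resize(a,None,fx=2.35,fy=2.35,interpolation=cv2.INTER_CUBIC))
E
```

```text
[4.62510168e+02 2.01356570e-01 2.36625073e+02] [-1.54763397  0.00359667  0.18489966] [ 0.16259133 -0.58609763  0.468286  ] 11.8833
```

View pics/w12z.png

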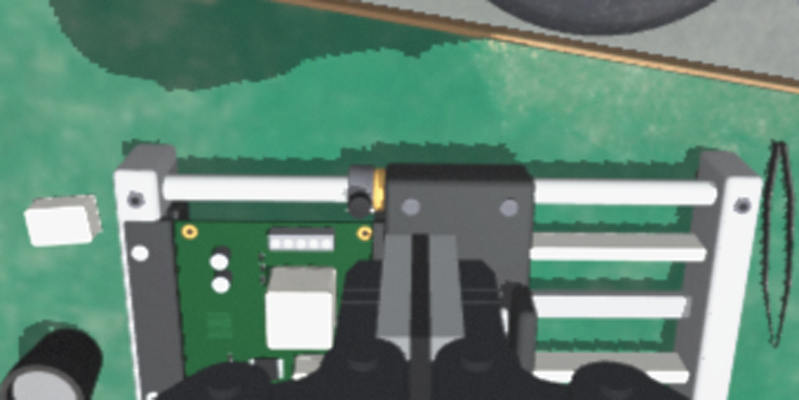

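Call:
arm_command(rows="1 0 0 0 0 0; 1 0 0 0 0 0; 1 0 0 0 0 0; 1 0 0 0 0 0; 1 0 0 0 0 0; 1 0 0 0 0 0; 1 0 0 0 0 0; 0.5 0 0 0 0 0; 0 0 0 0 0 0; 0 0 0 0 0 0; 0 0 0 0 0 0")

```text
time_s: 12.8
ee_pos: [623.1, 30.1, 220.6]
orientation: [-1.55, 0.022, 0.185]
ft_force: [-0.5, -1.2, 0.9]
finger_gap: 0.002
```

```bash
python3 look.py 13 wrist; python3 - <<'E'
import cv2
a=cv2.imread("pics/wrist13.png")[60:330,140:480];cv2.imwrite("pics/w13z.png",cv2.resize(a,None,fx=2.2,fy=2.2,interpolation=cv2.INTER_CUBIC))
E
```

```text
[622.75603094  30.08876897 220.5699936 ] [-1.55002008  0.02259172  0.18466263] [-0.2665738   0.11523848  0.09208642] 12.85
```

View pics/w13z.png

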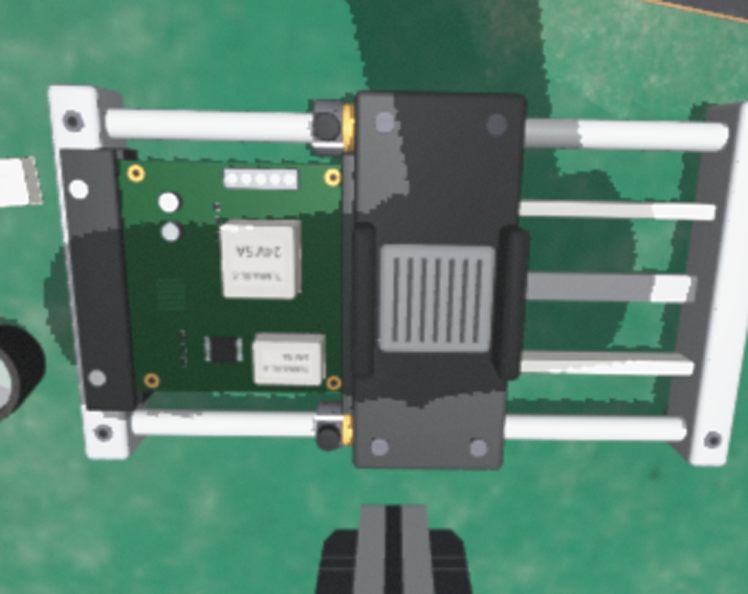

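```bash
python3 - <<'E'
from h import *
W=lambda u,v,z:atz("wrist13",140+u/2.2-.3,60+v/2.2-.3,z)
f=(W(72,121,40)+W(104,433,40))/2
ex=W(104,433,40)-W(72,121,40);print(np.linalg.norm(ex[:2]));ex[2]=0;ex/=np.linalg.norm(ex);ey=np.array([-ex[1],ex[0],0])
c=f+138.6*ey
for n,p in dict(h1=(136,173,31),h2=(333,177,31),h3=(151,380,31),h4=(334,382,31),padA=(381,246,60),padB=(494,247,60),padC=(381,351,60),padD=(491,352,60),colA=(341,105,35),colB=(344,418,35)).items():print(n,(W(*p)-c)@ex,(W(*p)-c)@ey)
E
```

```text
132.80604337562224
h1 -46.52948499435397 -117.55298802142717
h2 -46.13681413446063 -35.063959944999745
h3 43.94518320384438 -118.32744316975142
h4 44.15104466125499 -35.312375559359964
padA -20.848319034238262 -14.71727672573912
padB -21.037153353528545 30.243901539921865
padC 22.02676292531565 -14.257143947976513
padD 22.002810658076942 31.34592090665037
colA -74.4879416044911 -31.383153955708174
colB 60.140394857669406 -30.64502643063553
```

```bash
python3 -c "
from workcell import r
print(r.hand_in()); print(r.get_obs()['time_s'])"
```

```text
the job is handed in; nothing more can be done
None
the job is handed in; nothing more can be done
```

The jaw is home against both stop collars, the pad is up again with the brake on, and I handed the job in at about 13 s.

**What I did:** I set the closed fingertips on the pad and pressed it about 4.5–5 mm down. With the pad held down, I slid the jaw along its rods to the collars. It held there against about 23 N without moving. I then eased the side push, let the pad come up, and lifted clear.

**Last checks (wrist camera):**
- **Jaw:** both brass bushings on the jaw touch their collars, and the collar faces measure y ≈ -31 mm.
- **Board:** its centre measures 76.6 mm towards -y, inside the 76–78 mm range.
- **Pad:** it appears to be at its raised height.
- **Tool:** it stands clear with no contact force.
- **Bystanders:** I saw no sign of any having moved, though not all were in the final pictures.

**What disagreed:**
- **Camera positions:** the outside cameras and the wrist camera put the holder about 5 mm apart in x. The pad is wide enough that this made no difference.
- **Tip drift:** near the stop the fingertip moved about 6 mm sideways on the pad. By my reckoning it stayed on the pad, with the pad still down.
- **Board pressing:** that the edges sit in the grooves rests on the board's measured position, because the grooves themselves are hidden from the camera.

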